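# Press a label holder home behind the shelf lip

## Robot

A 6-joint arm with a two-finger parallel gripper is mounted at the origin on a cart in front of the work surface, level with it; the furniture and walls round the work are solid. World frame = base frame: x ahead of the robot, y to its left, z up, the work surface at z = 0. Lengths are in m, angles in rad, forces in N, time in s.
With the tool pointing down it reaches from about 0.3 to 0.875 m from the base axis. Payload 6.4 kg.
Tool frame: the origin (TCP) lies midway between the tips of the shut fingers; the grasp point (between the pads) lies 19 mm behind it; x points along the fingers, y is the direction in which the jaws open and shut, and the axes are right-handed (so a half turn about x gives the same grasp; the last joint's range is limited). The gripper opens to 85 mm and grips with 20 to 120 N. Pads are 22 mm wide; open, the fingers measure 114 mm over their backs; the gripper's body (76 mm by 85 mm) begins 54 mm behind the grasp point. The pads swing forward as they close: fully open they stand 13 mm farther back than shut.
Start: joints at [1.095, 0.181, 1.607, -0, 1.354, -0.206], TCP at [0.153, 0.554, 0.231] pointing down, gripper open.
Joint ranges: [-2.99, 2.99], [-0.89, 2.07], [0.3, 2.58], [-1.14, 4.28], [0, 2.63], [-3.12, 3.12]. Speed limits (rad/s): [2.57, 2.57, 3.01, 3.14, 3.14, 3.14].

## Interface

Orientations are given as a unit quaternion [w, x, y, z].
In Python, from bench import ctrl gives the robot as it stands.
- The arm moves only by the tool step_arm, never from a script. Its argument "motion" is a list of rows, each a list of 7 numbers: the shift along the tool's x, y, z in mm, then the turn, a rotation vector about the tool's x, y, z in degrees, then the closure in counts, from 0 (fully open) to 255 (shut). In form: [[tx, ty, tz, rx, ry, rz, hand], ...]. A call has 1 to 10 rows; each row is the pose to reach, as a shift and turn from the pose commanded when the call began, along the tool's axes at that moment; what a row does not reach only later rows make up. A row lasts 1/8 s, in which the tool goes at most 62.5 mm and 10.7 degrees, less where a joint would pass 70% of its speed; a pose out of reach is approached as far as the arm can. A call with a gripper value outside its range is refused whole. The fingers move at their own pace and stop on an object; the grip force is fixed at half the most. Time passes only in rows, so rows that repeat a pose let the fingers close. It gives the time, the measured TCP pose, the force and the opening at its end, in the units of the state.
- ctrl.get_obs(): the state, without advancing time (a new reading comes with each control period).
- ctrl.camera(name): name is "scene" or "top" or "wrist"; returns (picture, depth): 480x640x3 uint8, red, green, blue; 480x640 float32, m along the optical axis (not along the pixel's ray), 0 where there is no reading.
- ctrl.camera_info(name): a dict with "fx", "fy", "cx", "cy" (pixels), "T" (4x4, takes a point from camera to world coordinates); the wrist camera has in their place "hand_eye" (4x4, takes a point from camera to tool coordinates, whose origin is the TCP and whose axes are the tool frame's). Camera axes: x right, y down, z forward; pixel columns grow to the right and rows downward; lengths in m; the calibration is good to about 2 mm. A picture is of the moment at which its call begins: read the wrist's pose just before it. camera_info takes no time and is no camera call.
- ctrl.hand_in(): hands the job in, once; it reports no verdict.
The state is a dict: "time_s": time; "q": joint angles; "dq": joint speeds; "joint_efforts": joint torques, N m; "eef_pos": TCP position; "eef_rot": TCP orientation; "wrist_force": force on the tool from outside, world axes, zero at the start; "torque": the same for the moment, N m; "opening": opening from 0.0 (shut) to 1.0 (fully open).
Only numpy, scipy, OpenCV 4.12 (cv2) and the standard library are available. Lean on these libraries where they do the work, as an engineer would, in place of code of your own. Each camera call takes 0.05 s, during which the arm holds its last target. There are 200 camera calls.

## Task

A round tin is standing on the front rail of the low white bench shelf, over the slot for its label holder: lift it off and stand it upright on the open bench top, clear of the shelf, setting it down gently. Then take the blue label holder out of its white stand, push its blade down behind the shelf's front lip with the label facing outwards (away from the shelf board), until its flange is fully home on the rail against the spring in the slot, and finish while still holding it pressed home: do not let go. Leave the two vials on the shelf standing where they are, and leave the open vial tray alone.

Things in the scene. Friction and masses are not known exactly. Their poses are not given: they have to be found in the camera images.
- shelf: Low white bench shelf, fixed, 91 mm deep (x), 220 mm wide (y), 55 mm high. Origin on the bench under its middle; its -x side is the front (towards the robot), z up. Its top is one level surface at 55 mm: the board behind, then the slot, then a grey front lip 7 mm thick whose front face is at x = -46 mm.
- slot (a point): Middle of the label slot's mouth, level with the shelf's top (35 mm in front of the shelf's origin, 55 mm up); axes as the shelf. The slot is 68 mm long along y and 8 mm wide along x, with a lead-in of about 3 mm on both long sides that widens the mouth to about 14 mm. 25 mm below the mouth lies a spring bar.
- spring_bar (a joint): How far the spring bar in the slot is pressed down, m: 0 at rest, about 0.009 when the label holder is home. It pushes back with about 4 N at first and 10 N when the holder is home, and lifts the holder again if it is not held down.
- holder: Blue label holder, loose, about 50 g, upright, 79 mm high. From below: blade 5 mm thick (x) x 60 mm (y) x 34 mm high; flange 14 x 60 x 5 mm; label panel 9 mm thick (x) x 56 mm (y) x 40 mm high, to be gripped across its thickness. Origin at the middle of the blade's foot, z up; the label (blank white paper with an orange band) is on its -x face.
- flange (a point): Middle of the underside of the label holder's flange, 34 mm above the foot; home when it rests on the shelf's top, at point slot.
- label (a point): Middle of the label face, 5 mm from the holder's middle towards its -x side and 59 mm above the foot.
- stand: White stand, fixed, 50 mm (x) x 90 mm (y) x 40 mm high, in which the label holder stands upright in a slot 7 x 66 mm, 32 mm deep (the flange stands 2 mm above the stand). Origin on the bench under its middle; axes as the holder's at the start.
- tin: Round white tin with a red patch on its lid, loose, about 50 g, 49 mm across, 20 mm high, at the start standing on the shelf's front rail over the slot. Origin at the middle of its underside. A patch of bench about 120 mm across, 0.61 m ahead of the robot and 0.31 m to its right, is always free to set it down.
- vial_left: Brown glass vial with blue cap, loose, 12 mm across, 33 mm high, standing on the shelf board towards the shelf's +y end. Origin under its middle.
- vial_right: Brown glass vial with white cap, loose, 12 mm across, 33 mm high, standing on the shelf board towards the shelf's -y end. Origin under its middle.
- tray: Open black vial tray, loose, empty, 62 x 100 x 22 mm, on the bench. Origin under its middle. Keep the arm off the tall computer tower behind the shelf (0.38 m high, from 0.62 m ahead of the robot on, 0.02 to 0.2 m to its left) and the tall grey generator to the left of that (from 0.55 m ahead on, over 0.33 m to the left).
There are look-alikes about, which are no part of the job. Leave any brown, pink or yellow look-alike of the tin alone.

How it is judged:
On the way, in this order (a step that is already met when the one before it is completed fails the run):
1. the tin stands upright on the bench top, let go, off the shelf (height (world z) of tin below 0.004 m and angle between tin's own z axis and vertical below 0.1 rad and linear speed of tin below 0.03 m/s and contact force between tin and the fingers below 0.1 N and contact force between tin and shelf below 0.1 N and contact force between tin and holder below 0.1 N), for 0.2 s.
2. the label holder's blade is in the slot behind the lip, label outwards (x of flange in the frame of slot between -0.004 and 0.004 m and y of flange in the frame of slot between -0.006 and 0.006 m and angle between the y axis of holder and the y axis of shelf, either way round below 0.12 rad and x of label in the frame of slot below -0.002 m and z of flange in the frame of slot below 0.025 m), for 0.1 s.
At the end, for the whole second after the job is handed in: Holder upright in the slot, label outwards, flange within 1.5 mm of the rail, spring bar down 7 mm or more, still held by the fingers, pressing the shelf with over 5 N, at rest; tin upright on the bench, at rest, touching neither shelf, holder nor fingers; both vials still standing (all of step 1 and x of flange in the frame of slot between -0.004 and 0.004 m and y of flange in the frame of slot between -0.006 and 0.006 m and angle between the y axis of holder and the y axis of shelf, either way round below 0.12 rad and x of label in the frame of slot below -0.002 m and z of flange in the frame of slot below 0.0015 m and value of joint spring_bar above 0.007 m and contact force between holder and shelf above 5 N and contact force between holder and the fingers above 2 N and angle between holder's own z axis and vertical below 0.08 rad and linear speed of holder below 0.02 m/s and angle between each of vial_left, vial_right's own z axis and vertical below 0.15 rad); the arm keeps its last pose, push and grip.
It fails at once if a vial on the shelf is tipped or moved by more than 20 mm (angle between any of vial_left, vial_right's own z axis and vertical above 0.4 rad or distance of any of vial_left, vial_right from where it was at the start of the episode above 0.02 m).
It fails at once if the vial tray is moved by more than 20 mm (distance of tray from where it was at the start of the episode above 0.02 m).
It fails at once if the tin is tipped over (angle between tin's own z axis and vertical above 0.6 rad).
It fails at once if the tin is dropped on the bench (faster than 0.6 m/s just above it) (height (world z) of tin below 0.012 m and linear speed of tin above 0.6 m/s).
It also fails if it takes over 61 s, if anything falls off the work surface, if the arm or the gripper's body presses on something with over 40 N, if the wrist force passes 120 N, or if a joint passes its speed limit or range.

## Working session

There is one attempt and no reset: what is moved stays moved. The work goes in short steps, Python scripts to look and compute and a tool call to move; the robot and the scene stay as the last step left them, time stands still between calls to the robot, and variables do not carry over. Pictures are saved under pics/ and viewed, about 8 in all and at most 12, crops included, and the job is handed in when it is done.

Besides the shell and the picture viewer there is one more tool, called after "Emit:" as name(argument=value, ...), one argument or row to a line, values as JSON. step_arm: Moves the arm, as the interface text tells. Its arguments: {"type":"object","properties":{"motion":{"type":"array","items":{"type":"array","items":{"type":"number"}}}},"required":["motion"]}

```bash
mkdir -p pics; ls
python3 - <<'E'
from bench import ctrl
import cv2,numpy as np
print(ctrl.get_obs())
for n in("scene","top"):
    p,d=ctrl.camera(n); np.savez(f"{n}0.npz",p=p,d=d); cv2.imwrite(f"pics/{n}0.png",p[:,:,::-1]); print(ctrl.camera_info(n))
print(ctrl.camera_info("wrist"))
E
```

```text
pics
{'time_s': 0.0, 'q': array([ 1.09472885e+00,  1.81484718e-01,  1.60803925e+00,  3.80815461e-06,
        1.35381805e+00, -2.06297153e-01]), 'dq': array([ 0.00120272, -0.00160772, -0.00062916, -0.00094188,  0.00081809,
       -0.00018579]), 'joint_efforts': array([-9.01214589e-04, -4.44873083e+01, -3.51337767e+01, -1.93564829e-04,
        9.17061581e-03,  8.04082561e-05]), 'eef_pos': array([0.1529572 , 0.55369209, 0.23040074]), 'eef_rot': array([ 0.70047548,  0.09450711,  0.70089186, -0.09567192]), 'wrist_force': array([ 0.51193198,  0.0718018 , -0.45188289]), 'torque': array([-0.03119749,  0.01367246,  0.017982  ]), 'opening': 0.9991290297757689}
{'fx': 542.6978308906661, 'fy': 542.6978308906661, 'cx': 325.690138326558, 'cy': 232.32791640168455, 'T': array([[ 0.46090201, -0.61832438,  0.63658801, -0.15605556],
       [-0.8872775 , -0.30688202,  0.34432843, -0.40780616],
       [-0.01754926, -0.72353188, -0.69006785,  0.8353774 ],
       [ 0.        ,  0.        ,  0.        ,  1.        ]])}
{'fx': 582.3957154873634, 'fy': 582.3957154873634, 'cx': 316.5681043546864, 'cy': 239.33099875788383, 'T': array([[ 1.34047237e-01, -9.68182351e-01,  2.11315577e-01,
         2.39065324e-01],
       [-9.90974223e-01, -1.31221222e-01,  2.74058581e-02,
        -4.90156678e-02],
       [ 1.19522005e-03, -2.13081969e-01, -9.77033595e-01,
         1.31717693e+00],
       [ 0.00000000e+00,  0.00000000e+00,  0.00000000e+00,
         1.00000000e+00]])}
{'fx': 362.84474447879927, 'fy': 362.84474447879927, 'cx': 321.4908138359927, 'cy': 250.76791869688586, 'hand_eye': array([[-5.02132525e-04, -3.03453185e-01,  9.52846216e-01,
        -1.42608902e-01],
       [ 9.99999868e-01, -4.74668570e-05,  5.11864855e-04,
        -8.31200546e-04],
       [-1.10098405e-04,  9.52846348e-01,  3.03453169e-01,
        -7.75649649e-02],
       [ 0.00000000e+00,  0.00000000e+00,  0.00000000e+00,
         1.00000000e+00]])}
```

View pics/scene0.png

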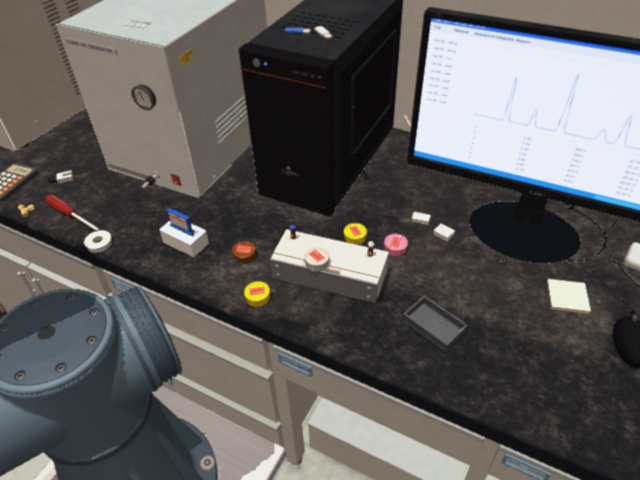

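View pics/top0.png

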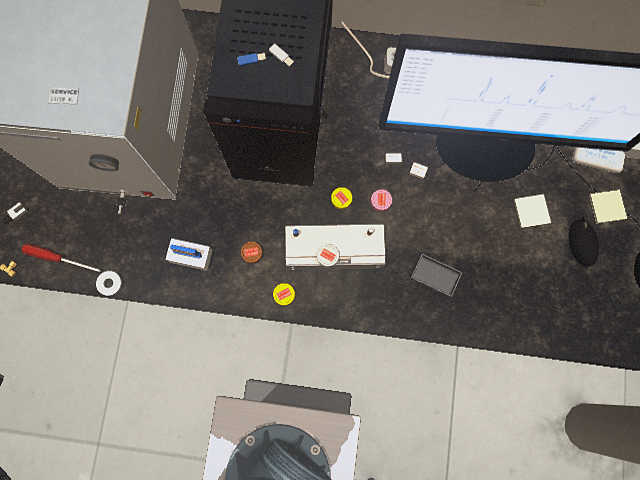

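The scene picture shows the tin at (317,259) on the shelf, the holder in its stand at (183,232), and the tray at (435,320). In the top picture the tin is at (329,255), the shelf covers (285-385, 225-268), and the holder is at (188,250).

```bash
cat > h.py <<'E'
from bench import ctrl
import cv2,numpy as np
from scipy.spatial.transform import Rotation as R
def tool(o=None):
    o=o or ctrl.get_obs(); w,x,y,z=o["eef_rot"]; T=np.eye(4); T[:3,:3]=R.from_quat([x,y,z,w]).as_matrix(); T[:3,3]=o["eef_pos"]; return T
def cloud(d,i,T):
    v,u=np.mgrid[:480,:640]; P=np.stack([(u-i["cx"])/i["fx"]*d,(v-i["cy"])/i["fy"]*d,d],-1)@T[:3,:3].T+T[:3,3]
    P[d==0]=np.nan; return P
def ray(u,v,z,i,T):
    r=T[:3,:3]@[(u-i["cx"])/i["fx"],(v-i["cy"])/i["fy"],1]; return T[:3,3]+r*(z-T[2,3])/r[2]
def rect(Q):
    c,s,a=cv2.minAreaRect((Q[:,:2]*1000).astype(np.float32)); return np.round(c,1),np.round(s,1),round(a,2)
E
python3 - <<'E'
from h import *
roi={"top":dict(shelf=(275,215,395,275),stand=(160,230,220,275),tray=(405,245,470,300)),"scene":dict(shelf=(260,210,395,305),stand=(150,195,215,260),tray=(395,290,470,350))}
tiles=[]
for n in roi:
    f=np.load(n+"0.npz");p,d=f["p"],f["d"];i=ctrl.camera_info(n);P=cloud(d,i,i["T"])
    for k,(a,b,c,e) in roi[n].items():
        Q=P[b:e,a:c].reshape(-1,3);Q=Q[~np.isnan(Q[:,0])]
        hist=np.histogram(Q[:,2],np.arange(0.004,.11,.006))[0];print(n,k,hist)
        for lo,hi in dict(shelf=[(.049,.061),(.069,.081),(.083,.095)],stand=[(.034,.041),(.079,.095)],tray=[(.012,.03)])[k]:
            q=Q[(Q[:,2]>lo)&(Q[:,2]<hi)]
            if len(q)>5: print("  ",lo,len(q),np.median(q[:,2]).round(4),*rect(q))
        if k!="tray":
            t=cv2.resize(p[b:e,a:c],(400,int(400*(e-b)/(c-a))),interpolation=cv2.INTER_CUBIC); tiles.append(cv2.copyMakeBorder(t,0,400-t.shape[0],0,0,0)[:300])
im=np.vstack([np.hstack(tiles[:2]),np.hstack(tiles[2:])]);cv2.imwrite("pics/crop.png",im[:,:,::-1])
E
```

```text
top shelf [ 222   39   50   42   77   37   56  587 2581  349   24  248  150   35
   14    1    0]
   0.049 3410 0.0547 [504.3 -55. ] [ 94.3 220.1] 8.97
   0.069 404 0.075 [490.5 -52.1] [ 73.2 172.5] 8.88
   0.083 47 0.0874 [529.7 -47.3] [ 10.9 174. ] 8.99
top stand [123  34  20  28  35 352 322  33  12  11  13  11  17  84  27   0   0]
   0.034 438 0.0386 [445.9 269. ] [90.4 50.5] 84.79
   0.079 121 0.0864 [445.6 268.9] [56.2  9.8] 84.74
top tray [511  80 139  89   1   0   0   0   0   0   0   0   0   0   0   0   0]
   0.012 278 0.0203 [ 474.9 -290.4] [101.   64.5] 72.12
scene shelf [ 415  269  740  381  258  249  266  337 2910  185   61  291  162   41
   16    0    0]
   0.049 3261 0.0554 [505.5 -55.1] [ 97.1 220.6] 8.99
   0.069 459 0.0753 [494.2 -52.8] [ 80.3 173.1] 8.45
   0.083 54 0.0874 [531. -48.] [ 11.8 173.3] 9.19
scene stand [111  93  95  95  92 256 254  60  42  43  38  45  43  84  28   0   0]
   0.034 361 0.0392 [446.8 268.8] [92.8 52.4] 86.66
   0.079 132 0.0863 [447.4 269.1] [56.6 13. ] 86.9
scene tray [637 239 301 169   0   0   0   0   0   0   0   0   0   0   0   0   0]
   0.012 619 0.0196 [ 476.5 -290.6] [101.5  65.3] 71.66
```

View pics/crop.png

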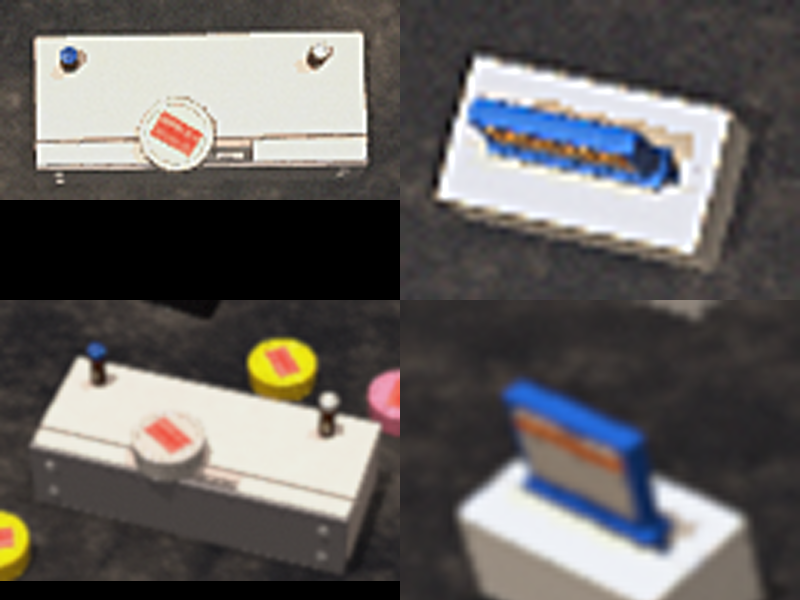

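Label faces -x (towards the robot), so no flip is needed: about 14° of yaw from stand to shelf. Next, the tin centre and the first move.

```bash
cat >> h.py <<'E'
def tgt(x,y,z,yaw):
    # tool x down, tool y (jaws) along world angle yaw+90 up to sign of start pose, z=x cross y
    a=np.radians(yaw); y_=SG*np.array([-np.sin(a),np.cos(a),0]); x_=np.array([0,0,-1.]); T=np.eye(4); T[:3,:3]=np.stack([x_,y_,np.cross(x_,y_)],1); T[:3,3]=np.array([x,y,z])/1000; return T
def rel(T,T0=None):
    T0=tool() if T0 is None else T0; D=np.linalg.inv(T0)@T
    return np.round(np.r_[D[:3,3]*1000,R.from_matrix(D[:3,:3]).as_rotvec(degrees=True)],1)
SG=np.sign(np.array(tool()[1,1]))
E
python3 - <<'E'
from h import *
print(tool().round(3),SG)
for n,b in (("top",(305,235,355,275)),("scene",(295,235,345,280))):
    f=np.load(n+"0.npz");p,d=f["p"],f["d"];i=ctrl.camera_info(n);P=cloud(d,i,i["T"])
    Q=P[b[1]:b[3],b[0]:b[2]].reshape(-1,3);q=Q[(Q[:,2]>.071)&(Q[:,2]<.08)]
    c,r=cv2.minEnclosingCircle((q[:,:2]*1000).astype(np.float32));print(n,c,r,np.median(q[:,2]))
    # vials
    V=P[215:275,275:395] if n=="top" else P[210:305,260:395]
    V=V.reshape(-1,3);v=V[(V[:,2]>.083)&(V[:,2]<.095)];s=v[:,1]>-.05
    print(v[s].mean(0).round(3),v[~s].mean(0).round(3))
print(rel(tgt(472,-53,215,9)))
i=ctrl.camera_info("top");print(ray(350.6,261.5,.055,i,i["T"]))
E
```

```text
[[-0.001  0.267  0.964  0.153]
 [-0.001  0.964 -0.267  0.554]
 [-1.    -0.001 -0.     0.23 ]
 [ 0.     0.     0.     1.   ]] 1.0
top (476.9478454589844, -42.491024017333984) 24.808874130249023 0.07508069949157592
[0.517 0.034 0.088] [ 0.542 -0.127  0.087]
scene (477.60089111328125, -42.48847198486328) 25.80161476135254 0.07545327031431837
[0.517 0.033 0.087] [ 0.543 -0.128  0.088]
[ 1.610e+01 -4.998e+02  4.692e+02 -2.450e+01 -0.000e+00  1.000e-01]
[ 0.47263938 -0.09449672  0.055     ]
```

Run:
```python
from h import *
print(rel(tgt(477,-42.5,200,9)))
```

```text
[ 3.100e+01 -4.883e+02  4.712e+02 -2.450e+01 -0.000e+00  1.000e-01]
```

Emit:
step_arm(
  motion=[
    [10,-240,230,-12,0,0,0],
    [10,-240,230,-12,0,0,0],
    [10,-240,230,-12,0,0,0],
    [10,-240,230,-12,0,0,0],
    [10,-240,230,-12,0,0,0],
    [10,-240,230,-12,0,0,0],
    [10,-240,230,-12,0,0,0],
  ],
)

```text
time_s: 0.98
eef_pos: [0.3115, 0.2604, 0.2211]
eef_rot: [0.707, 0.023, 0.707, -0.023]
wrist_force: [0.1, 0.3, -1.4]
opening: 1.005
```

Run:
```python
from h import *
print(rel(tgt(477,-42.5,180,9)))
```

```text
[  41.1 -291.7  184.6  -12.7   -0.     0. ]
```

Emit:
step_arm(
  motion=[
    [40,-291.5,184.5,-12.7,0,0,0],
    [40,-291.5,184.5,-12.7,0,0,0],
    [40,-291.5,184.5,-12.7,0,0,0],
    [40,-291.5,184.5,-12.7,0,0,0],
    [40,-291.5,184.5,-12.7,0,0,0],
    [40,-291.5,184.5,-12.7,0,0,0],
    [40,-291.5,184.5,-12.7,0,0,0],
    [40,-291.5,184.5,-12.7,0,0,0],
    [40,-291.5,184.5,-12.7,0,0,0],
  ],
)

```text
time_s: 2.1
eef_pos: [0.4771, -0.0388, 0.1813]
eef_rot: [0.705, -0.058, 0.705, 0.058]
wrist_force: [0.5, 0.5, 0.6]
opening: 1.0
```

Run:
```python
from h import *
T=tool();i=ctrl.camera_info("wrist");p,d=ctrl.camera("wrist");C=T@i["hand_eye"];P=cloud(d,i,C)
cv2.imwrite("pics/w1.png",p[:,:,::-1]);np.savez("w1.npz",p=p,d=d,C=C)
Q=P.reshape(-1,3);near=np.hypot(Q[:,0]-.477,Q[:,1]+.0425)<.032
q=Q[near&(Q[:,2]>.071)&(Q[:,2]<.08)];print(len(q),cv2.minEnclosingCircle((q[:,:2]*1000).astype(np.float32)),np.median(q[:,2]))
q=Q[(Q[:,2]>.05)&(Q[:,2]<.06)];print(np.median(q[:,2]),rect(q))
print(T[:3,3],rel(tgt(477,-42.5,100,9)))
```

```text
3492 ((478.4719543457031, -42.64189147949219), 24.587417602539062) 0.07505119980543813
0.05477080121658484 (array([561.1, -39.7]), array([210.1, 232.7]), 10.6)
[ 0.47711692 -0.03881149  0.18126083] [81.4 -3.5 -0.8  0.4  0.  -0. ]
```

View pics/w1.png

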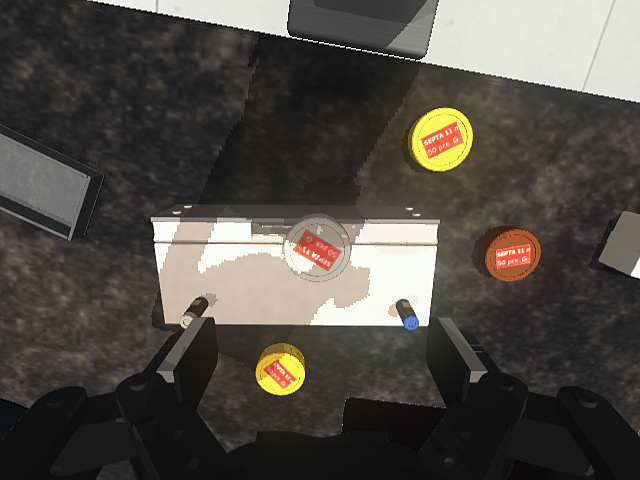

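The wrist view shows the tin at (319,249), with both vials (white cap at (190,318), blue cap at (409,322)) clear of the jaws. Descending onto the tin.

Emit:
step_arm(
  motion=[
    [60,-3.5,0,0.4,0,0,0],
    [90,-3.5,0.5,0.4,0,0,0],
    [110,-3.5,0.5,0.4,0,0,0],
    [120,-3.5,0.5,0.4,0,0,0],
    [124,-3.5,0.5,0.4,0,0,0],
    [124,-3.5,0.5,0.4,0,0,0],
    [124,-3.5,0.5,0.4,0,0,0],
  ],
)

```text
time_s: 3.02
eef_pos: [0.4793, -0.044, 0.0581]
eef_rot: [0.706, -0.055, 0.704, 0.054]
wrist_force: [0.8, 0.1, 0.2]
opening: 1.0
```

Emit:
step_arm(
  motion=[
    [0,0,0,0,0,0,60],
    [0,0,0,0,0,0,80],
    [0,0,0,0,0,0,90],
    [0,0,0,0,0,0,100],
    [0,0,0,0,0,0,110],
    [0,0,0,0,0,0,130],
    [0,0,0,0,0,0,140],
    [0,0,0,0,0,0,140],
    [0,0,0,0,0,0,140],
  ],
)

```text
time_s: 4.15
eef_pos: [0.4787, -0.0437, 0.0578]
eef_rot: [0.705, -0.054, 0.705, 0.055]
wrist_force: [-1.6, 2.7, 6.8]
opening: 0.531
```

Emit:
step_arm(
  motion=[
    [-5,0,0,0,0,0,140],
    [-15,0,0,0,0,0,140],
    [-40,0,0,0,0,0,140],
    [-80,0,0,0,0,0,140],
    [-100,0,0,0,0,0,140],
    [-100,0,0,0,0,0,140],
  ],
)

```text
time_s: 4.9
eef_pos: [0.48, -0.0444, 0.1595]
eef_rot: [0.706, -0.055, 0.704, 0.054]
wrist_force: [0.5, -0.7, -0.9]
opening: 0.53
```

Run:
```python
from h import *
o=ctrl.get_obs();T=tool(o);print(o["eef_pos"],o["opening"],o["wrist_force"],rel(tgt(610,-310,120,9)))
i=ctrl.camera_info("wrist");p,d=ctrl.camera("wrist");C=T@i["hand_eye"];P=cloud(d,i,C)
cv2.imwrite("pics/w2.png",p[:,:,::-1])
Q=P.reshape(-1,3);q=Q[(np.hypot(Q[:,0]-T[0,3],Q[:,1]-T[1,3])<.022)&(Q[:,2]>T[2,3]-.03)];h=np.median(q[:,2]);q=q[abs(q[:,2]-h)<.004]
print(h,np.linalg.lstsq(np.c_[q[:,:2],np.ones(len(q))],q[:,2],rcond=None)[0])
# shelf from wrist: edges
q=Q[(abs(Q[:,2]-.055)<.004)&(np.hypot(Q[:,0]-.505,Q[:,1]+.055)<.13)];print(rect(q))
```

```text
[ 0.48001394 -0.04438659  0.15945305] 0.5302459488834592 [ 0.46288966 -0.70602156 -0.89424004] [ 4.040e+01 -2.823e+02  8.740e+01 -2.000e-01  2.000e-01  1.000e-01]
0.1773039532682117 [4.40825845e-03 1.16064574e-04 1.74557603e-01]
(array([507. , -55.4]), array([ 91.5, 220.3]), 8.9)
```

View pics/w2.png

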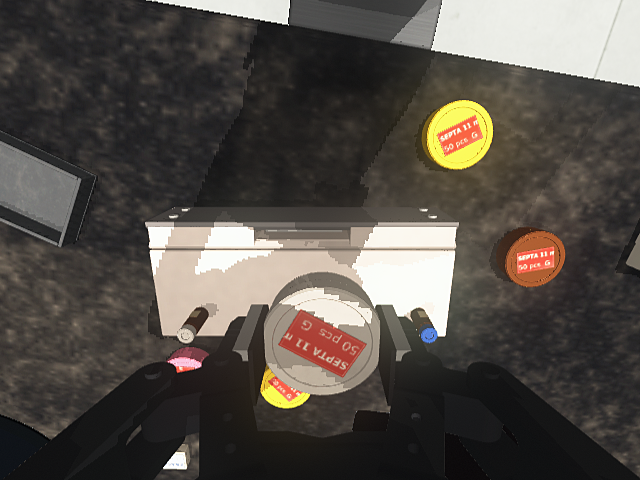

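The tin is held level with its lid top at z 0.177, and the slot is visible at (302,234). Carrying it to the free patch.

Emit:
step_arm(
  motion=[
    [0,-140,43,0,0,0,140],
    [0,-140,43,0,0,0,140],
    [0,-230,71,0,0,0,140],
    [0,-230,71,0,0,0,140],
    [20,-282,87.5,0,0,0,140],
    [40,-282,87.5,0,0,0,140],
    [60,-282,87.5,0,0,0,140],
    [80,-282,87.5,0,0,0,140],
    [100,-282,87.5,0,0,0,140],
    [110,-282,87.5,0,0,0,140],
  ],
)

```text
time_s: 6.2
eef_pos: [0.6078, -0.3079, 0.0457]
eef_rot: [0.704, -0.054, 0.705, 0.055]
wrist_force: [-0.5, -0.0, -1.0]
opening: 0.531
```

Run:
```python
from h import *
T=tool();print(T[:3,3],rel(tgt(610,-310,3,9)))
i=ctrl.camera_info("wrist");p,d=ctrl.camera("wrist");P=cloud(d,i,T@i["hand_eye"])
Q=P.reshape(-1,3);r=np.hypot(Q[:,0]-T[0,3],Q[:,1]-T[1,3]);q=Q[(r<.02)&(Q[:,2]>T[2,3]-.03)];print(np.median(q[:,2]))
q=Q[(r<.09)&(Q[:,2]<.02)];print("bench z",np.percentile(q[:,2],[5,50,95]).round(4))
```

```text
[ 0.60782065 -0.30791881  0.04569847] [42.7 -2.4  1.9 -0.1 -0.1 -0.1]
0.06353189947556691
bench z [-0.001 -0.     0.001]
```

Emit:
step_arm(
  motion=[
    [15,0,0,0,0,0,140],
    [27,0,0,0,0,0,140],
    [34,0,0,0,0,0,140],
    [38,0,0,0,0,0,140],
    [40.5,0,0,0,0,0,140],
    [42,0,0,0,0,0,140],
    [43,0,0,0,0,0,140],
    [43,0,0,0,0,0,140],
  ],
)

```text
time_s: 7.25
eef_pos: [0.6085, -0.3092, 0.0044]
eef_rot: [0.705, -0.055, 0.705, 0.054]
wrist_force: [-0.4, -0.9, -0.8]
opening: 0.53
```

Emit:
step_arm(
  motion=[
    [1,0,0,0,0,0,140],
    [1.7,0,0,0,0,0,140],
    [1.7,0,0,0,0,0,140],
  ],
)

```text
time_s: 7.62
eef_pos: [0.6085, -0.3091, 0.0029]
eef_rot: [0.705, -0.055, 0.705, 0.054]
wrist_force: [-1.6, 0.4, 2.8]
opening: 0.532
```

Contact is light (about 3 N). Opening gently and lifting.

Emit:
step_arm(
  motion=[
    [0,0,0,0,0,0,110],
    [0,0,0,0,0,0,90],
    [0,0,0,0,0,0,60],
    [0,0,0,0,0,0,20],
    [0,0,0,0,0,0,0],
    [0,0,0,0,0,0,0],
    [-30,0,0,0,0,0,0],
    [-80,0,0,0,0,0,0],
    [-140,0,0,0,0,0,0],
    [-180,0,0,0,0,0,0],
  ],
)

```text
time_s: 8.88
eef_pos: [0.6092, -0.3097, 0.1863]
eef_rot: [0.706, -0.055, 0.704, 0.054]
wrist_force: [0.5, -0.1, 0.4]
opening: 1.001
```

Run:
```python
from h import *
T=tool();print(T[:3,3],rel(tgt(446,269,200,-5)))
i=ctrl.camera_info("wrist");p,d=ctrl.camera("wrist");P=cloud(d,i,T@i["hand_eye"])
Q=P.reshape(-1,3);q=Q[(abs(Q[:,2]-.02)<.006)&(np.hypot(Q[:,0]-.6085,Q[:,1]+.309)<.05)]
print(len(q),np.median(q[:,2]),cv2.minEnclosingCircle((q[:,:2]*1000).astype(np.float32)))
```

```text
[ 0.60923973 -0.30966725  0.18625865] [-1.560e+01  5.968e+02 -7.230e+01  1.380e+01  2.000e-01  1.000e-01]
2401 0.020064032924960284 ((609.0463256835938, -309.59686279296875), 24.68907356262207)
```

Step 1 is done: the tin stands at (609,-310), lid at z 0.020. Now going to the stand.

Emit:
step_arm(
  motion=[
    [0,100,-90,10,0,0,0],
    [0,150,-90,20,0,0,0],
    [0,210,-90,30,0,0,0],
    [0,270,-90,40,0,0,0],
    [0,330,-90,50,0,0,0],
    [0,390,-90,60,0,0,0],
    [0,450,-85,70,0,0,0],
    [0,500,-80,80,0,0,0],
    [0,550,-75,90,0,0,0],
    [0,570,-72,100,0,0,0],
  ],
)

```text
time_s: 10.18
eef_pos: [0.4506, 0.2317, 0.1828]
eef_rot: [0.512, 0.488, 0.511, -0.488]
wrist_force: [0.3, 0.1, -0.2]
opening: 1.0
```

Run:
```python
from h import *
import h;h.SG=1
o=ctrl.get_obs();print(o["eef_pos"],o["q"].round(2),rel(h.tgt(446,269,190,-95)))
```

```text
[0.45063201 0.2317351  0.18279632] [ 0.24  0.08  1.83 -0.    1.24  0.19] [ -7.2  -2.9 -37.4   7.7  -0.   -0. ]
```

Emit:
step_arm(
  motion=[
    [-7,-3,-37,7.7,0,0,0],
    [-7,-3,-37,7.7,0,0,0],
    [-7,-3,-37,7.7,0,0,0],
    [-7,-3,-37,7.7,0,0,0],
  ],
)

```text
time_s: 10.68
eef_pos: [0.4462, 0.2657, 0.1894]
eef_rot: [-0.479, -0.52, -0.479, 0.521]
wrist_force: [-0.3, 0.0, 0.5]
opening: 0.998
```

```bash
sed -i 's/^SG=.*/SG=1/' h.py
python3 - <<'E'
from h import *
T=tool();print(T[:3,3])
i=ctrl.camera_info("wrist");p,d=ctrl.camera("wrist");C=T@i["hand_eye"];P=cloud(d,i,C);np.savez("w3.npz",p=p,d=d,C=C)
Q=P.reshape(-1,3);near=np.hypot(Q[:,0]-.446,Q[:,1]-.269)<.06
for lo,hi in((.036,.044),(.08,.095)):
    q=Q[near&(Q[:,2]>lo)&(Q[:,2]<hi)];print(len(q),np.median(q[:,2]),np.percentile(q[:,2],95),rect(q))
    print(np.linalg.svd(q[:,:2]-q[:,:2].mean(0),full_matrices=False)[2][0],q.mean(0))
cv2.imwrite("pics/w3.png",p[:,:,::-1]); print(rel(tgt(446,269,51,-95)))
E
```

```text
[0.44617781 0.26568913 0.18939908]
4812 0.03982095443115563 0.04099646573112352 (array([448.1, 269.7]), array([89.5, 50. ]), 85.58)
[-0.07841888 -0.9969205 ] [0.44837234 0.27375831 0.03979977]
1053 0.08669842513069156 0.08785059723025263 (array([448. , 269.5]), array([55.7,  9.5]), 85.04)
[-0.0808772  -0.99672407] [0.44801178 0.2707081  0.08641615]
[138.4  -0.5  -3.3   0.2   0.    0. ]
```

View pics/w3.png

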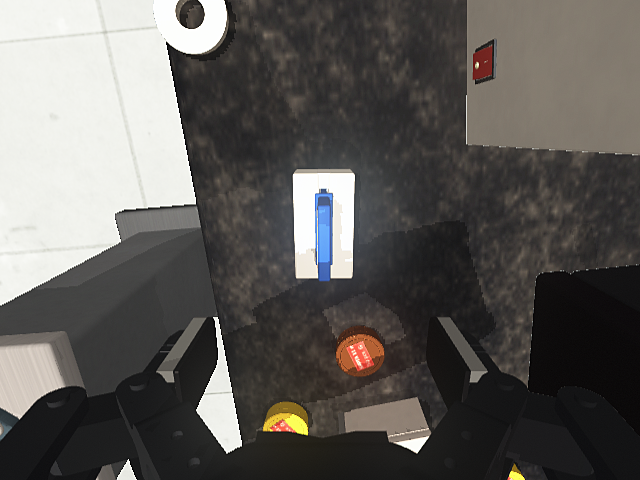

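The wrist view shows the holder panel at (324,235) in its stand, between the jaws. Descending to grip it.

Emit:
step_arm(
  motion=[
    [60,1.5,-3.7,0,0,0,0],
    [95,1.5,-3.7,0,0,0,0],
    [115,1.5,-3.7,0,0,0,0],
    [130,1.5,-3.7,0,0,0,0],
    [138,1.5,-3.7,0,0,0,0],
    [138,1.5,-3.7,0,0,0,0],
    [138,1.5,-3.7,0,0,0,0],
  ],
)

```text
time_s: 11.6
eef_pos: [0.4486, 0.2706, 0.0525]
eef_rot: [0.479, 0.521, 0.479, -0.52]
wrist_force: [0.6, 0.3, 0.4]
opening: 1.002
```

Emit:
step_arm(
  motion=[
    [0,0,0,0,0,0,80],
    [0,0,0,0,0,0,130],
    [0,0,0,0,0,0,170],
    [0,0,0,0,0,0,190],
    [0,0,0,0,0,0,210],
    [0,0,0,0,0,0,230],
    [0,0,0,0,0,0,250],
    [0,0,0,0,0,0,255],
    [0,0,0,0,0,0,255],
    [0,0,0,0,0,0,255],
  ],
)

```text
time_s: 12.85
eef_pos: [0.448, 0.2704, 0.0518]
eef_rot: [0.479, 0.52, 0.479, -0.52]
wrist_force: [1.1, 0.4, 0.3]
opening: 0.097
```

Emit:
step_arm(
  motion=[
    [-5,0,0,0,0,0,255],
    [-15,0,0,0,0,0,255],
    [-35,0,0,0,0,0,255],
    [-70,0,0,0,0,0,255],
    [-110,0,0,0,0,0,255],
    [-120,0,0,0,0,0,255],
    [-120,0,0,0,0,0,255],
  ],
)

```text
time_s: 13.72
eef_pos: [0.448, 0.2704, 0.1721]
eef_rot: [0.479, 0.521, 0.479, -0.52]
wrist_force: [0.7, -0.5, -2.3]
opening: 0.099
```

Run:
```python
from h import *
o=ctrl.get_obs();print(o["eef_pos"],o["opening"],o["wrist_force"],rel(tgt(475,-60,170,-81)))
```

```text
[0.44803246 0.27043941 0.17207984] 0.09894320045643103 [ 0.74742359 -0.50438398 -2.31422459] [ 2.000e+00  5.410e+01  3.271e+02 -1.370e+01 -0.000e+00 -1.000e-01]
```

Emit:
step_arm(
  motion=[
    [0,60,60,-4,0,0,255],
    [0,60,120,-8,0,0,255],
    [0,60,180,-13.7,0,0,255],
    [0,60,240,-13.7,0,0,255],
    [0,62,300,-13.7,0,0,255],
    [0,65,350,-13.7,0,0,255],
    [0,68,385,-13.7,0,0,255],
    [0,69,405,-13.7,0,0,255],
    [0,69,405,-13.7,0,0,255],
    [0,69,405,-13.7,0,0,255],
  ],
)

```text
time_s: 14.98
eef_pos: [0.4829, -0.1377, 0.1709]
eef_rot: [0.537, 0.459, 0.538, -0.459]
wrist_force: [-0.3, 1.1, -1.6]
opening: 0.095
```

Run:
```python
from h import *
T=tool();print(T[:3,3],ctrl.get_obs()["opening"])
i=ctrl.camera_info("wrist");p,d=ctrl.camera("wrist");C=T@i["hand_eye"];P=cloud(d,i,C);np.savez("w4.npz",p=p,d=d,C=C,T=T)
p2,_=ctrl.camera("top")
cv2.imwrite("pics/w4.png",p[:,:,::-1])
Q=P.reshape(-1,3)
q=Q[(abs(Q[:,2]-.055)<.003)&(np.hypot(Q[:,0]-.505,Q[:,1]+.055)<.13)];print(np.median(q[:,2]),rect(q))
# holder in hand: expressed in tool frame
H=(Q-T[:3,3])@T[:3,:3]
h=H[(abs(H[:,1])<.012)&(abs(H[:,2])<.035)&(H[:,0]>-.036)&(H[:,0]<.05)]
print(len(h),np.percentile(h,[1,50,99],axis=0).round(4))
# predicted slot pixel
for s in((470.2,-60.5),(472,-60.5)):
    c=np.linalg.inv(C)@np.r_[np.array([*s,55])/1000,1];print(c[:2]/c[2]*i["fx"]+[i["cx"],i["cy"]])
```

```text
[ 0.48289427 -0.13765432  0.17093038] 0.09476857848941468
0.05483445960506153 (array([509.7, -70.2]), array([ 91.2, 188.8]), 8.84)
6309 [[-0.0359 -0.0107 -0.0289]
 [-0.0341 -0.0001 -0.0105]
 [ 0.0295  0.0113  0.027 ]]
[321.30185218 133.60870789]
[323.92160532 134.04599605]
```

View pics/w4.png

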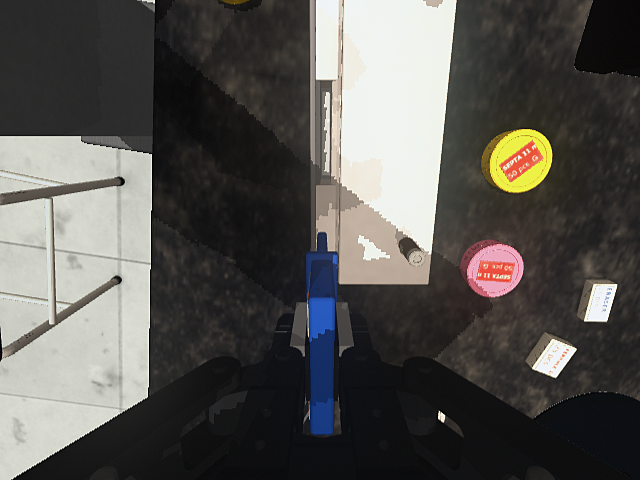

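The slot runs over rows 80-185 at column about 326. The blade tip is at (322,240), nearly in line with it. Measuring both precisely from this frame's depth.

Run:
```python
from h import *
f=np.load("w4.npz");i=ctrl.camera_info("wrist");C,T,p=f["C"],f["T"],f["p"];P=cloud(f["d"],i,C)
a=np.radians(8.95);Rz=np.array([[np.cos(a),np.sin(a)],[-np.sin(a),np.cos(a)]])
S=P.copy();S[...,:2]=(P[...,:2]-[.4702,-.0605])@Rz.T   # nominal slot frame
for v in range(70,200,10):
    r=slice(305,350);print(v,np.round(S[v,325,1]*1000,1)," ".join(f"{x*1000:.0f}:{z*1000:.0f}" for x,z in zip(S[v,r,0],S[v,r,2])))
H=(P-T[:3,3])@T[:3,:3]*1000
for v in(238,243,248,260,280,300,320,350,380,410):
    m=(p[v,:,2].astype(int)>p[v,:,0]+40)&(np.arange(640)>290)&(np.arange(640)<350); u=np.where(m)[0]
    if len(u): print(v,u[[0,-1]],H[v,u[1]].round(1),H[v,u[len(u)//2]].round(1),H[v,u[-2]].round(1))
c=cv2.resize(p[60:270,280:380],None,fx=5,fy=2.8,interpolation=cv2.INTER_CUBIC);cv2.imwrite("pics/c4.png",c[:,:,::-1])
```

```text
70 39.2 -13:0 -12:-1 -11:0 -11:1 -10:-0 -7:55 -7:55 -6:55 -5:55 -5:57 -4:54 -4:53 -3:54 -2:53 -2:53 -1:55 -0:54 0:54 1:53 2:55 2:54 3:54 4:54 4:54 5:53 6:54 6:54 7:54 8:53 8:54 9:55 9:54 10:55 11:54 12:52 12:52 13:48 13:54 14:55 15:55 15:54 16:56 17:55 17:55 18:57
80 33.6 -13:-0 -12:1 -11:0 -11:-1 -10:1 -7:56 -7:55 -6:56 -5:56 -5:55 -4:55 -4:53 -3:54 -2:54 -2:51 -1:51 -0:52 0:51 1:52 2:53 2:52 3:52 4:52 4:52 5:52 6:52 6:52 7:52 8:51 8:52 9:53 10:54 10:53 11:54 12:52 12:51 13:50 13:54 14:55 15:54 15:54 16:54 17:57 17:55 18:55
90 31.6 -13:-0 -12:-1 -11:0 -11:-1 -10:-1 -7:56 -7:55 -6:56 -5:55 -5:54 -4:54 -4:53 -3:53 -2:53 -2:51 -1:41 -0:14 0:13 1:14 2:14 3:15 3:14 4:15 5:14 6:13 7:13 7:24 7:52 8:52 8:52 9:53 10:54 10:54 11:52 12:53 12:52 13:52 14:54 14:53 15:55 15:56 16:55 17:55 17:56 18:55
100 23.3 -13:-0 -12:-2 -12:1 -11:0 -10:1 -7:55 -7:54 -6:56 -6:54 -5:54 -4:54 -4:54 -3:53 -2:51 -2:51 -1:38 -0:13 0:30 1:30 2:30 3:31 3:30 4:30 5:30 6:29 7:13 7:27 7:51 8:52 8:52 9:52 10:54 10:54 11:52 12:52 13:50 13:54 14:56 14:55 15:56 16:55 16:55 17:56 18:53 18:55
110 16.5 -13:0 -12:1 -12:-1 -11:-1
[... 1826 characters left out ...]
17:55 18:54 19:55 19:55
180 -34.4 -14:-1 -13:-0 -12:-0 -11:-1 -11:-1 -8:55 -7:55 -6:56 nan:nan -5:55 -4:54 -4:54 -3:53 -2:52 -2:52 -1:26 -0:26 1:27 1:27 2:28 3:26 4:28 4:28 5:26 6:27 7:26 7:51 8:51 8:52 9:53 10:54 10:53 11:54 12:53 13:49 13:54 14:54 15:55 15:55 16:55 17:55 17:55 18:55 19:54 20:55
190 -38.2 -14:-1 -13:1 -12:-1 -11:1 -11:-0 -8:54 -7:56 -7:55 -6:55 -5:55 -4:55 -4:53 -3:54 -2:54 -2:53 -1:54 -0:53 1:54 1:54 2:54 3:54 3:53 4:54 5:53 6:55 6:55 7:54 8:53 8:53 9:54 10:55 11:54 11:52 12:52 13:49 13:55 14:54 15:53 16:54 16:56 17:55 18:55 18:55 19:55 20:54Traceback (most recent call last):
  File "<stdin>", line 10, in <module>
IndexError: index 1 is out of bounds for axis 0 with size 1
```

Run:
```python
from h import *
f=np.load("w4.npz");i=ctrl.camera_info("wrist");C,T,p=f["C"],f["T"],f["p"];P=cloud(f["d"],i,C)
a=np.radians(8.95);Rz=np.array([[np.cos(a),np.sin(a)],[-np.sin(a),np.cos(a)]])
S=P.copy();S[...,:2]=(P[...,:2]-[.4702,-.0605])@Rz.T;S*=1000
for v in [*range(76,92),*range(176,192)]: print(v,S[v,325,1:].round(1),end=" ")
print()
for u in (450,440): 
    c=S[:,u-20];print(u,c[np.where(abs(c[:,2]-55)<4)[0][[0,-1]],1])
H=(P-T[:3,3])@T[:3,:3]*1000
for v in(236,240,244,248,254,260,270,280,290,300,320,350,380,410,425):
    m=(p[v,:,2].astype(int)>p[v,:,0]+40)&(np.arange(640)>290)&(np.arange(640)<350); u=np.where(m)[0]
    if len(u)>4: print(v,u[[0,-1]],H[v,u[1]].round(1),H[v,u[len(u)//2]].round(1),H[v,u[-2]].round(1))
```

```text
76 [35.8 53.2] 77 [35.1 53.9] 78 [34.3 55.5] 79 [33.8 54.8] 80 [33.6 51.9] 81 [33.5 48.1] 82 [33.5 43.3] 83 [33.7 37.3] 84 [33.6 33. ] 85 [33.5 27.9] 86 [33.7 20.9] 87 [33.6 16.3] 88 [33.1 14.4] 89 [32.6 13.2] 90 [31.6 15.4] 91 [29.3 30.2] 176 [-32.5  14.6] 177 [-33.3  14.1] 178 [-34.1  14.3] 179 [-34.3  20.2] 180 [-34.4  26. ] 181 [-34.1  34.9] 182 [-34.3  39.4] 183 [-34.4  44.6] 184 [-34.4  50.5] 185 [-34.7  54.2] 186 [-35.3  55.1] 187 [-35.9  55.7] 188 [-36.8  54.5] 189 [-37.5  54.3] 190 [-38.2  54.2] 191 [-39.1  52.9] 
450 [ 77.96425102 -92.98927711]
440 [  78.2647755  -108.82893545]
254 [306 337] [  5.2  -6.4 -28.4] [  5.4   0.  -28.3] [  5.4   6.  -28.3]
260 [306 337] [  4.9  -6.4 -25.8] [  2.1  -2.1 -26.8] [  4.7   6.  -25.9]
270 [306 337] [  4.6  -6.5 -21.3] [-10.1   0.4 -26.9] [  3.7   6.  -21.6]
280 [306 337] [  4.6  -6.5 -16.6] [-20.5  -0.  -26.9] [  4.    6.1 -16.9]
290 [306 336] [  4.5  -6.6 -12. ] [-29.3  -0.  -26.9] [  4.8   5.8 -11.8]
300 [308 336] [-33.9  -4.3 -25.3] [-34.6  -0.1 -25.7] [-33.6   4.2 -25.2]
320 [309 334] [-35.7  -4.  -19. ] [-34.6  -0.1 -18.4] [-35.6   3.6 -18.9]
350 [310 333] [-34.3  -3.8  -6.7] [-36.3  -0.   -8. ] [-36.3   3.3  -8. ]
380 [310 333] [-35.1  -3.9   4.9] [-35.1  -0.    4.9] [-35.2   3.5   4.8]
410 [310 333] [-33.9  -4.   18.7] [-34.6  -0.   18.1] [-35.4   3.6  17.4]
425 [310 333] [-35.4  -4.1  24.1] [-34.7  -0.   24.8] [-34.5   3.7  25. ]
```

Run:
```python
from h import *
print(rel(tgt(473.2,-59.3,125,-81.05)),tool()[:3,3])
```

```text
[ 46.4   2.5 -78.8   0.1  -0.    0. ] [ 0.48318928 -0.13757262  0.17136553]
```

Emit:
step_arm(
  motion=[
    [0,2.5,-50,0,0,0,255],
    [0,2.5,-79,0,0,0,255],
    [30,2.5,-79,0,0,0,255],
    [46,2.5,-79,0,0,0,255],
    [46,2.5,-79,0,0,0,255],
    [46,2.5,-79,0,0,0,255],
  ],
)

```text
time_s: 15.82
eef_pos: [0.4739, -0.0609, 0.1263]
eef_rot: [0.538, 0.46, 0.537, -0.459]
wrist_force: [0.3, 0.4, -0.6]
opening: 0.095
```

Run:
```python
from h import *
T=tool();print(T[:3,3],rel(tgt(473.2,-59.3,65,-81.05)))
i=ctrl.camera_info("wrist");p,d=ctrl.camera("wrist");C=T@i["hand_eye"];P=cloud(d,i,C)
a=np.radians(8.95);Rz=np.array([[np.cos(a),np.sin(a)],[-np.sin(a),np.cos(a)]])
S=P.copy();S[...,:2]=(P[...,:2]-[.4732,-.0604])@Rz.T;S*=1000
Q=S.reshape(-1,3)
for y in(33,32,28,45,60):
    q=Q[(abs(Q[:,1]-y)<1)&(abs(Q[:,0])<15)];q=q[np.argsort(q[:,0])];print(y," ".join(f"{a:.1f}:{c:.0f}" for a,b,c in q[::max(1,len(q)//40)]))
q=Q[(abs(Q[:,0])<9)&(abs(Q[:,1])<33)&(Q[:,2]>78)&(Q[:,2]<112)];print(len(q),np.percentile(q,[1,50,99],axis=0).round(1))
cv2.imwrite("pics/w5.png",p[:,:,::-1])
```

```text
[ 0.47393419 -0.06085717  0.12628325] [61.3 -0.5 -1.7  0.   0.  -0. ]
33 -14.7:-1 -14.7:-0 -13.9:1 -10.6:54 -10.0:55 -9.9:56 -9.3:55 -8.8:55 -8.7:55 -8.2:55 -8.2:55 -7.6:54 -7.0:54 -7.0:55 -6.4:53 -6.4:54 -5.8:52 -5.3:51 -5.2:53 -4.7:51 -4.1:51 -0.4:52 0.8:52 4.5:51 5.0:53 5.6:53 5.7:52 6.3:53 6.8:54 6.8:53 7.4:53 7.5:53 8.1:52 8.6:53 8.7:52 9.3:51 10.0:51 10.1:48 10.4:54 11.0:55 11.0:55 11.6:55 11.6:54 12.2:54 12.7:55 12.8:54 13.4:54 13.9:56 13.9:55 14.6:55 14.6:54
32 -14.7:-1 -13.9:-0 -10.7:53 -10.6:54 -10.0:55 -9.4:54 -9.3:55 -8.8:55 -8.2:55 -8.2:55 -7.6:54 -7.0:54 -7.0:54 -6.4:53 -6.4:53 -5.8:52 -5.8:53 -5.3:51 -4.7:51 -4.6:53 -4.1:51 4.5:51 4.5:51 5.1:51 5.7:52 5.7:52 6.3:53 6.3:52 6.8:54 6.8:53 7.4:54 7.4:54 8.1:52 8.1:52 8.7:53 8.7:52 9.3:51 10.1:48 10.1:48 10.4:55 11.0:55 11.0:54 11.6:55 12.2:55 12.2:54 12.8:55 13.3:55 13.4:55 14.0:55 14.5:56 14.6:55
28 -14.8:-0 -10.0:55 -7.7:54 -6.2:121 -5.3:121 -4.7:51 -4.1:120 -3.2:119 -2.5:29 -1.9:120 -1.7:98 -1.5:120 -1.2:97 -1.1:114 -0.8:91 -0.7:112 -0.3:86 -0.2:108 0.2:30 0.2:104 0.2:121 0.7:115 0.7:95 1.1:120 1.2:102 1.5:120 1.6:107 1
[... 248 characters left out ...]
2.7:54 -2.2:54 -1.6:54 -1.0:53 -0.4:53 0.2:52 0.8:54 1.4:54 2.0:55 2.0:55 2.6:54 3.2:53 3.8:53 4.4:52 4.9:53 5.5:54 6.1:53 6.7:54 7.3:54 7.9:53 8.5:52 9.1:52 9.8:50 9.9:48 10.3:53 10.8:54 11.4:55 12.0:54 12.6:55 13.1:55 13.7:55 14.3:55 14.9:55
60 -15.0:-1 -14.2:-1 -10.7:54 -10.2:55 -9.6:54 -9.0:54 -8.4:55 -7.9:54 -7.8:56 -7.2:56 -6.7:55 -6.1:56 -5.6:55 -5.0:54 -4.4:54 -3.8:54 -3.2:55 -2.7:54 -2.1:54 -1.5:53 -0.9:53 -0.4:54 0.2:54 0.8:54 1.4:54 1.9:54 2.5:54 3.1:53 3.7:54 4.3:54 4.8:54 5.4:53 6.0:54 6.6:54 7.1:54 7.7:55 8.4:53 8.9:53 9.6:49 9.7:48 10.2:52 10.6:55 11.2:54 11.7:55 12.3:55 12.8:56 12.8:55 13.5:55 14.0:55 14.6:55
151 [[ -1.8  27.2  84.3]
 [  0.7  28.2  99.2]
 [  2.8  28.6 111.7]]
```

View pics/w5.png

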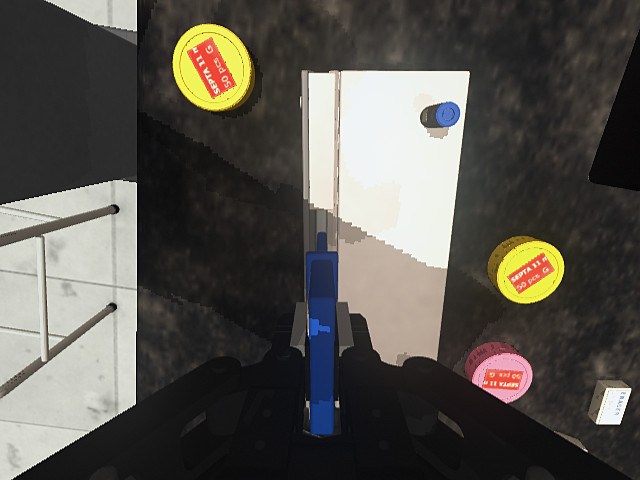

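Aligned: the blade is at x' +0.5 and y' -1.6 relative to the slot, and this move corrects both. Lowering stepwise.

Emit:
step_arm(
  motion=[
    [10,-0.5,-1.7,0,0,0,255],
    [20,-0.5,-1.7,0,0,0,255],
    [25,-0.5,-1.7,0,0,0,255],
    [30,-0.5,-1.7,0,0,0,255],
    [34,-0.5,-1.7,0,0,0,255],
    [38,-0.5,-1.7,0,0,0,255],
    [40,-0.5,-1.7,0,0,0,255],
    [40,-0.5,-1.7,0,0,0,255],
  ],
)

```text
time_s: 16.88
eef_pos: [0.4726, -0.0589, 0.0856]
eef_rot: [0.538, 0.459, 0.538, -0.459]
wrist_force: [-0.5, 0.4, -1.0]
opening: 0.098
```

Run:
```python
from h import *
o=ctrl.get_obs();print(o["eef_pos"],o["wrist_force"],o["torque"],rel(tgt(473.2,-59.3,65,-81.05)))
```

```text
[ 0.4726132  -0.0589301   0.08559406] [-0.54626938  0.39334391 -0.98271689] [ 0.00905047  0.00083448 -0.03840482] [20.6  0.5  0.5  0.  -0.   0. ]
```

Emit:
step_arm(
  motion=[
    [4,0.4,0.4,0,0,0,255],
    [8,0.4,0.4,0,0,0,255],
    [12,0.4,0.4,0,0,0,255],
    [15,0.4,0.4,0,0,0,255],
    [18,0.4,0.4,0,0,0,255],
    [20,0.4,0.4,0,0,0,255],
    [20,0.4,0.4,0,0,0,255],
    [20,0.4,0.4,0,0,0,255],
  ],
)

```text
time_s: 17.88
eef_pos: [0.4732, -0.0593, 0.0662]
eef_rot: [0.538, 0.459, 0.538, -0.459]
wrist_force: [-3.1, 1.7, 8.6]
opening: 0.098
```

Emit:
step_arm(
  motion=[
    [1,0,0,0,0,0,255],
    [1.5,0,0,0,0,0,255],
    [2,0,0,0,0,0,255],
    [2,0,0,0,0,0,255],
    [2,0,0,0,0,0,255],
  ],
)

```text
time_s: 18.5
eef_pos: [0.4733, -0.0593, 0.0643]
eef_rot: [0.538, 0.459, 0.538, -0.459]
wrist_force: [-2.5, 0.9, 9.2]
opening: 0.101
```

Emit:
step_arm(
  motion=[
    [0.7,0,0,0,0,0,255],
    [1.4,0,0,0,0,0,255],
    [1.4,0,0,0,0,0,255],
    [1.4,0,0,0,0,0,255],
  ],
)

```text
time_s: 19.0
eef_pos: [0.4734, -0.0593, 0.0633]
eef_rot: [0.538, 0.459, 0.538, -0.459]
wrist_force: [-3.7, 1.6, 12.9]
opening: 0.096
```

Run:
```python
from h import *
o=ctrl.get_obs();T=tool(o);print(T[:3,3],o["wrist_force"],o["opening"])
i=ctrl.camera_info("wrist");p,d=ctrl.camera("wrist");C=T@i["hand_eye"];P=cloud(d,i,C)
a=np.radians(8.95);Rz=np.array([[np.cos(a),np.sin(a)],[-np.sin(a),np.cos(a)]])
S=P.copy();S[...,:2]=(P[...,:2]-[.4732,-.0604])@Rz.T;S*=1000
Q=S.reshape(-1,3);b=(p[...,2].astype(int)>p[...,0]+40).ravel()&(abs(Q[:,0])<9)&(Q[:,2]>45)&(Q[:,2]<110)&(abs(Q[:,1])<34);q=Q[b]
print(np.histogram(q[:,2],np.arange(50,112,4)))
for lo,hi in((55,66),(90,106)):
    r=q[(q[:,2]>lo)&(q[:,2]<hi)];print(np.percentile(r,[2,50,98],axis=0).round(1))
k=(abs(Q[:,1])<60)&(Q[:,0]>15)&(Q[:,0]<50)&(abs(Q[:,2]-55)<4);print("board z",np.median(Q[k,2]))
cv2.imwrite("pics/w6.png",p[:,:,::-1])
```

```text
[ 0.47336306 -0.05928398  0.06332392] [-3.69018076  1.64847362 12.85778223] 0.09577030688451253
(array([   9,  107,  380,    2,    0,    0,    1,    4,   22,   54,   79,
        758, 2671,    0,    0]), array([ 50,  54,  58,  62,  66,  70,  74,  78,  82,  86,  90,  94,  98,
       102, 106, 110]))
[[-6.8  9.6 57.3]
 [-0.1 26.1 58.5]
 [ 6.8 30.  60.3]]
[[ -4.  -25.7  93.8]
 [ -0.1   4.7  98.4]
 [  4.2  27.9  99.5]]
board z 54.96847929726442
```

View pics/w6.png

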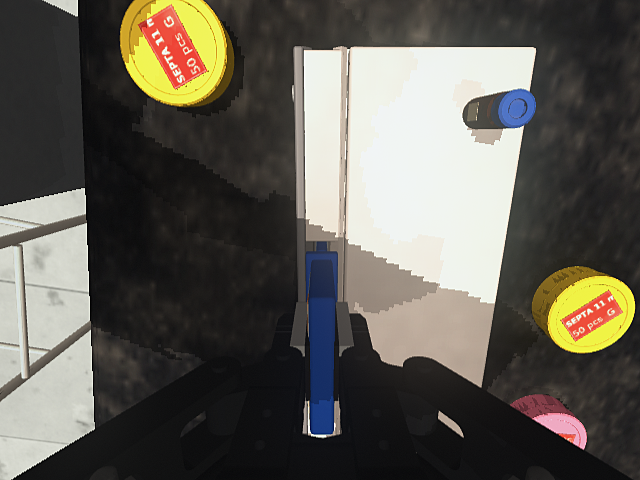

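Emit:
step_arm(
  motion=[
    [1,0,0,0,0,0,255],
    [2,0,0,0,0,0,255],
    [2,0,0,0,0,0,255],
    [2,0,0,0,0,0,255],
  ],
)

```text
time_s: 19.55
eef_pos: [0.4736, -0.0593, 0.0631]
eef_rot: [0.538, 0.459, 0.538, -0.459]
wrist_force: [-11.3, 3.2, 31.8]
opening: 0.1
```

Contact is now stiff: 32 N with no more descent, so the flange is home. Holding briefly to check it stays steady, then checking the tin and vials.

Emit:
step_arm(
  motion=[
    [-0.2,-0.3,0,0,0,0,255],
    [-0.2,-0.3,0,0,0,0,255],
    [-0.2,-0.3,0,0,0,0,255],
    [-0.2,-0.3,0,0,0,0,255],
    [-0.2,-0.3,0,0,0,0,255],
    [-0.2,-0.3,0,0,0,0,255],
    [-0.2,-0.3,0,0,0,0,255],
    [-0.2,-0.3,0,0,0,0,255],
  ],
)

```text
time_s: 20.55
eef_pos: [0.4735, -0.0593, 0.0631]
eef_rot: [0.538, 0.459, 0.537, -0.459]
wrist_force: [-9.4, 4.5, 28.2]
opening: 0.094
```

Run:
```python
from h import *
o=ctrl.get_obs();T=tool(o);print(T[:3,3],o["wrist_force"],o["opening"],abs(o["dq"]).max())
i=ctrl.camera_info("wrist");p,d=ctrl.camera("wrist");P=cloud(d,i,T@i["hand_eye"]).reshape(-1,3)
b=(p[...,2].astype(int)>p[...,0]+40).ravel();H=(P-T[:3,3])@T[:3,:3]*1000
for lo,hi in((-45,-28),(-6,12)):
    h=H[b&(H[:,0]>lo)&(H[:,0]<hi)&(abs(H[:,1])<9)&(abs(H[:,2])<34)];print("in tool",np.percentile(h,[2,50,98],axis=0).round(1).tolist())
for n in("top","scene"):
    p,d=ctrl.camera(n);j=ctrl.camera_info(n);P=cloud(d,j,j["T"]).reshape(-1,3)
    q=P[(np.hypot(P[:,0]-.609,P[:,1]+.31)<.035)&(P[:,2]>.012)&(P[:,2]<.03)];print(n,"tin",len(q),np.median(q,0).round(4))
    for x,y in((.517,.034),(.542,-.127)):
        q=P[(np.hypot(P[:,0]-x,P[:,1]-y)<.02)&(P[:,2]>.08)&(P[:,2]<.095)];print("vial",len(q),q.mean(0).round(3) if len(q) else "")
    q=P[(np.hypot(P[:,0]-.475,P[:,1]+.29)<.08)&(P[:,2]>.012)&(P[:,2]<.03)];print("tray",rect(q))
    if n=="scene": cv2.imwrite("pics/s7.png",cv2.resize(p[150:390,200:520],(800,600))[:,:,::-1])
```

```text
[ 0.47351959 -0.05930804  0.06306789] [-9.43919498  4.52355143 28.22321855] 0.09419780266898063 0.00217152794543169
in tool [[-36.3, -4.3, -26.8], [-35.1, -0.4, -3.5], [-31.0, 3.9, 26.9]]
in tool [[3.0, -7.1, -28.8], [4.9, -0.4, -25.3], [6.6, 6.2, -8.6]]
top tin 362 [ 0.6061 -0.3088  0.0199]
vial 0 
vial 0 
tray (array([ 474.7, -290.2]), array([100.5,  64.2]), 71.24)
scene tin 413 [ 0.6053 -0.3093  0.0207]
vial 29 [0.517 0.033 0.086]
vial 35 [ 0.543 -0.128  0.086]
tray (array([ 476.4, -290.2]), array([101.5,  64.9]), 71.78)
```

View pics/s7.png

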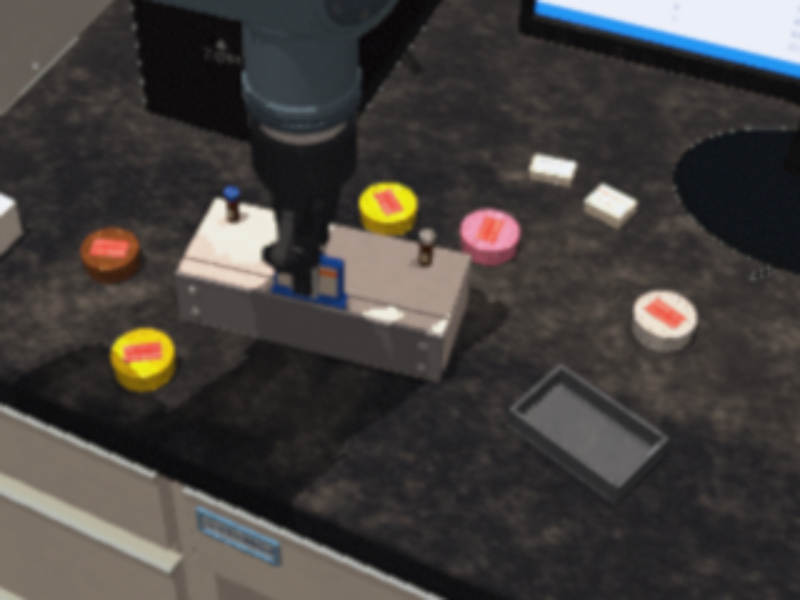

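The crop shows the holder seated on the rail at (310,285) with its label outwards. The tin is upright at (664,320), both vials are standing, and the tray has not moved. Handing in.

```bash
python3 -c "
from bench import ctrl
print(ctrl.hand_in())"
```

```text
the job is handed in; nothing more can be done
None
```

The job is handed in at about 21 s of the 61 s allowed; the hand-in gave no verdict. The tin is on the free patch of bench, and the label holder is in its slot, still gripped and pressed home with the label outwards.

**Last checks**
- **Holder pressed home:** The downward push is steady at about 28 N. Pushing 2 mm further lowered the tool only about 0.2 mm while the force rose from 13 to 32 N, so I take the flange to be on the rail. The holder has not slipped in the grip.
- **Holder position:** It is centred in the slot to about 0.5 mm across and 1 mm along, as the wrist camera sees it.
- **Tin:** It stands upright at about (0.609, -0.310) m, with its lid at 20 mm. The set-down contact was about 3 N.
- **Vials and tray:** They are within about 1.5 mm of where they started.

**Disagreements and gaps**
- **Camera offset:** The overhead ("top") camera read x about 2–3 mm lower than the wrist camera at the shelf and stand. I went by the wrist camera, which agreed with the grip on the holder.
- **Flange height:** The wrist camera put the top of the flange at 58.5 mm against the expected 60 mm. I put that down to calibration.
- **Sideways force:** About 9 N remains along -x while pressing.
- **Vials:** The arm hid them from the overhead camera in the final check, so only the scene camera confirmed both.
- **Spring bar:** I did not measure its travel directly, only inferred it from the flange being home.

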